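# Test three stop switches, bin the one that fails to latch, shut the keeper

## Robot

A 7-joint arm with a two-finger parallel gripper is mounted at the origin on a cart in front of the work surface, level with it; the furniture and walls round the work are solid. World frame = base frame: x ahead of the robot, y to its left, z up, the work surface at z = 0. Lengths are in m, angles in rad, forces in N, time in s.
With the tool pointing down it reaches from about 0.425 to 0.925 m from the base axis. Payload 6.8 kg.
Tool frame: the origin (TCP) lies on the mounting face of the last link; the fingertips stand 173 mm ahead of it and the grasp point (between the pads) lies 155 mm ahead of it; z points along the fingers, y is the line along which they close (so a half turn about z gives the same grasp; the last joint's range is limited). The gripper opens to 85 mm and grips with 20 to 120 N. Pads are 22 mm wide; open, the fingers measure 114 mm over their backs; the gripper's body (76 mm by 85 mm) begins 54 mm behind the grasp point. The pads swing forward as they close: fully open they stand 13 mm farther back than shut.
Start: joints at [1.132, 0.477, 0.022, 1.555, -0.011, 1.109, -0.083], TCP at [0.219, -0.638, 0.405] pointing down, gripper open.
Joint ranges: [-2.96, 2.96], [-0.34, 2.1], [-1.41, 1.46], [0.24, 2.44], [-1.37, 4.51], [0.17, 1.92], [-2.96, 2.96]. Speed limits (rad/s): [2.39, 2.39, 3.14, 3.14, 3.14, 3.14, 3.14].

## Interface

Orientations are given as a rotation vector (axis times angle).
In Python, from bench import r gives the robot as it stands.
- The arm moves only by the tool arm_command, never from a script. Its argument "plan" is a list of rows, each an object of numbers: "claw": the closure, from 0 (fully open) to 1 (shut); "tx", "ty", "tz": the shift along the tool's x, y, z in m; "ax", "ay", "az": the turn, a rotation vector about the tool's x, y, z in degrees. A call has exactly 10 rows; each row shifts and turns the commanded pose from where the row before left it, along the tool's axes as they then stand; what a row does not reach is not made up. A row lasts 1/12 s, in which the tool goes at most 41.7 mm and 7.16 degrees, less where a joint would pass 70% of its speed; a pose out of reach is approached as far as the arm can. A call is refused whole if a number of a shift passes 0.0417 or a number of a turn 7.16, either way. A call with a gripper value outside its range is refused whole. The fingers move at their own pace and stop on an object; "squeeze" is the grip in N (left out, the last holds). Time passes only in rows, so rows that do not move let the fingers close, or fill a call up. It gives the time, the measured TCP pose, the force, the opening and the grip force at its end, in the units of the state.
- r.get_obs(): the state, without advancing time (a new reading comes with each control period).
- r.grab_frame(name): name is "side" or "top" or "wrist"; returns the picture (400x640x3 uint8, red, green, blue); there is no depth.
- r.camera_model(name): a dict with "fx", "fy", "cx", "cy" (pixels), "position" and "orientation" of the camera in the world; the wrist camera has in their place "tool_from_camera" (4x4, takes a point from camera to tool coordinates, whose origin is the TCP and whose axes are the flange's). Camera axes: x right, y up, looking along -z (the intrinsics and any distortion apply to the point x, -y, -z); pixel columns grow to the right and rows downward; lengths in m; the calibration is good to about 2 mm. A picture is of the moment at which its call begins: read the wrist's pose just before it. camera_model takes no time and is no camera call.
- r.hand_in(): hands the job in; it is judged then, once.
Trained networks look in the newest picture that a camera, given by its name, has taken for a name from the list of things; names that differ only in an ending like _2 or _b are one class to them, and where a whole thing is asked for, a point or a joint stands for the part that bears it (a point fixed in the world has none). Each returns a list of dicts, best first, with "confidence" (0 to 1); they miss things now and then, are a little off and sometimes report something else, mostly with a low value. They report only what shows in the picture. A call takes as long as a camera call. They do not tell look-alikes from the thing itself.
- r.boxes_of(target, camera): "location" ([x, y, z] in m, in the coordinates of the camera as it stood for that picture, good to about 4 mm: the middle of the surface that is visible of it).
- r.tip_of(target, camera): "location" ([x, y, z] in m, in the coordinates of the camera as it stood for that picture, good to about 4 mm: a listed point, or the origin of a listed thing).
The state is a dict: "clock": time; "joints": joint angles; "qvel": joint speeds; "tau": joint torques, N m; "tcp_pos": TCP position; "orientation": TCP orientation; "contact_force": force on the tool from outside, world axes, zero at the start; "moment": the same for the moment, N m; "grip_width": finger opening in m; "gripper_force": force on a finger pad.
Only numpy, scipy, OpenCV 4.12 (cv2) and the standard library are available. Lean on these libraries where they do the work, as an engineer would, in place of code of your own. Each camera call takes 0.05 s, during which the arm holds its last target. There are 200 camera calls.

## Task

Test the three stop-switch boxes in the rack one after another, from left to right as the robot sees them: push each mushroom head fully in and let go; a sound one stays down, a faulty one springs back out. Then take the box that did not latch and stand it upright in the empty grey parts bin beside the rack, leaving the sound ones latched in their bays. Finally swing the rack's keeper bar over to the front and press it down until it clicks fully shut; leave the roll of tape, the spanner and the screwdriver near the rack where they lie.

Things in the scene. Friction and masses are not known exactly. Their poses are not given: they have to be found in the camera images.
- unit_1_mid (a point): centre of stop-switch box 1, one of three (which bay it stands in varies), on its upright axis, 39 mm above its underside. Grey housing 74 (x) x 60 (y) x 44 mm; above it a round black mushroom head 40 mm across, from 58 to 78 mm above the underside when out. 0.15 to 0.3 kg; 2 mm play in its bay; may be lifted by the sides of the head (grip firmly: it can swing). All look alike.
- unit_2_mid (a point): centre of stop-switch box 2, one of three (which bay it stands in varies), on its upright axis, 39 mm above its underside. Grey housing 74 (x) x 60 (y) x 44 mm; above it a round black mushroom head 40 mm across, from 58 to 78 mm above the underside when out. 0.15 to 0.3 kg; 2 mm play in its bay; may be lifted by the sides of the head (grip firmly: it can swing). All look alike.
- unit_3_mid (a point): centre of stop-switch box 3, one of three (which bay it stands in varies), on its upright axis, 39 mm above its underside. Grey housing 74 (x) x 60 (y) x 44 mm; above it a round black mushroom head 40 mm across, from 58 to 78 mm above the underside when out. 0.15 to 0.3 kg; 2 mm play in its bay; may be lifted by the sides of the head (grip firmly: it can swing). All look alike.
- head_1 (a joint): how far the head of box 1 is pushed in, in m: 0 out, 0.012 fully in; needs 1 to 5 N. A sound head pushed fully in and let go stays at about 0.0095 and cannot be pulled out again; a faulty one returns to 0.
- head_2 (a joint): how far the head of box 2 is pushed in, in m: 0 out, 0.012 fully in; needs 1 to 5 N. A sound head pushed fully in and let go stays at about 0.0095 and cannot be pulled out again; a faulty one returns to 0.
- head_3 (a joint): how far the head of box 3 is pushed in, in m: 0 out, 0.012 fully in; needs 1 to 5 N. A sound head pushed fully in and let go stays at about 0.0095 and cannot be pulled out again; a faulty one returns to 0.
- bay_1 (a point): middle of the floor of the left-hand bay of the rack, 6 mm above the worktop; the bays are 92 mm apart along the rack's y and their rims reach 20 mm above the worktop.
- bay_2 (a point): middle of the floor of the middle bay of the rack, 6 mm above the worktop; the bays are 92 mm apart along the rack's y and their rims reach 20 mm above the worktop.
- bay_3 (a point): middle of the floor of the right-hand bay of the rack, 6 mm above the worktop; the bays are 92 mm apart along the rack's y and their rims reach 20 mm above the worktop.
- rack: fixed steel and aluminium rack, 116 x 316 mm; origin on the worktop under its middle, x to its back (away from the robot), y along the row to the left, z up. Posts 64 mm tall stand at its four corners (x = +45 mm and -35 mm, y = +-150 mm).
- keeper_bar (a point): middle of the keeper's cross bar: a round steel bar, 8 mm thick and 282 mm long, parallel to the rack's y, on two arms at the rack's ends. Shut, it lies level over the front edge of the housings (x = -35, z = 56 mm of the rack).
- keeper (a joint): keeper angle, rad: 0 shut, 2.0 to 2.4 as found (leaning back). Axis parallel to the rack's y at x = +45, z = 56 mm of the rack; bar radius 80 mm, passes 5 mm over the heads. Pushed forward past upright it falls gently (about 1 s) and rests on a sprung detent near 0.1; pressed down there with about 3 N (under 10 N) it snaps to 0 and stays.
- reject_bin: fixed open grey parts bin on the worktop left of the rack, 105 x 119 x 62 mm; origin under its middle, x to its back. Inside 83 mm along x (from -43 to +40 mm) and 106 mm along y, floor 2 mm thick; back and side walls 62 mm high, front (-x) wall 35 mm. A box fits with its 74 mm side along the bin's y.
- tape: roll of black tape, 62 mm across, 19 mm high, lying left of the rack; bystander, origin at the underside.
- spanner: combination spanner, 195 mm long, lying behind the rack; bystander, origin at the underside of its middle.
- screwdriver: screwdriver, 201 mm long, 27 mm high, lying in front of the rack; bystander, origin at the underside of its middle.
Not all that is in view belongs to the job. What is shaped like the part that bears unit_1_mid but yellow is not meant.

How it is judged:
By the outcome, as a careful person would: the job done as asked, in the order asked, and still so for the second after the job is handed in, with the robot touching nothing.
It also fails if it takes over 67 s, if anything falls off the work surface, if the arm or the gripper's body presses on something with over 40 N, if the wrist force passes 120 N, or if a joint passes its speed limit or range.

## Working session

There is one attempt and no reset: what is moved stays moved. The work goes in short steps, Python scripts to look and compute and a tool call to move; the robot and the scene stay as the last step left them, time stands still between calls to the robot, and variables do not carry over. Pictures are saved under pics/ and viewed, at most 10 in all, crops included, and the job is handed in when it is done.

Besides the shell and the picture viewer there is one more tool, called after ">>>" as name(argument=value, ...) on one line, values as JSON. arm_command: Moves the arm, as the interface text tells. Its arguments: {"type":"object","properties":{"plan":{"type":"array","items":{"type":"object","properties":{"claw":{"type":"number"},"tx":{"type":"number"},"ty":{"type":"number"},"tz":{"type":"number"},"ax":{"type":"number"},"ay":{"type":"number"},"az":{"type":"number"}}}},"squeeze":{"type":"number"}},"required":["plan"]}

```bash
mkdir -p pics; ls; cat > h.py <<'E'
import numpy as np, cv2
from scipy.spatial.transform import Rotation as R
from bench import r
def T_cam(name,obs=None):
    m=r.camera_model(name)
    if name=='wrist':
        o=obs or r.get_obs(); T=np.eye(4); T[:3,:3]=R.from_rotvec(o['orientation']).as_matrix(); T[:3,3]=o['tcp_pos']
        return T@np.array(m['tool_from_camera'])
    T=np.eye(4); q=np.array(m['orientation'],float)
    T[:3,:3]=R.from_rotvec(q).as_matrix() if q.shape==(3,) else (q if q.shape==(3,3) else R.from_quat(q).as_matrix())
    T[:3,3]=m['position']; return T
def shot(name,fn=None):
    o=r.get_obs(); im=r.grab_frame(name)
    if fn: cv2.imwrite('pics/'+fn,im[:,:,::-1])
    return o,im
def find(f,t,name,o=None,n=6):
    T=T_cam(name,o)
    return [(np.round((T@np.r_[d['location'],1])[:3],4).tolist(),round(d['confidence'],2)) for d in f(t,name)[:n]]
def px(name,p,o=None):
    m=r.camera_model(name); c=np.linalg.inv(T_cam(name,o))@np.r_[p,1]
    return [round(float(m['cx']+m['fx']*c[0]/-c[2])),round(float(m['cy']+m['fy']*-c[1]/-c[2]))]
E
python3 - <<'E'
from h import *
o,_=shot('side','s0.png'); shot('top','t0.png')
print({k:np.round(v,3).tolist() for k,v in o.items()})
print(r.camera_model('top'),r.camera_model('side'),r.camera_model('wrist'))
for c in('top','side'):
  for t in('unit_1_mid','bay_1','bay_2','bay_3','rack','keeper_bar','reject_bin'):
    x=find(r.tip_of,t,c); print(c,t,x,[px(c,p[0]) for p in x])
print(r.get_obs()['clock'])
E
```

```text
pics
{'clock': 0.0, 'joints': [1.132, 0.478, 0.022, 1.556, -0.012, 1.109, -0.083], 'qvel': [-0.001, -0.0, -0.001, 0.001, 0.001, -0.0, -0.002], 'tau': [0.0, -59.645, 1.608, -28.12, 0.012, 0.009, -0.0], 'tcp_pos': [0.219, -0.638, 0.404], 'orientation': [-3.097, -0.517, 0.001], 'contact_force': [-1.146, 1.054, -0.77], 'moment': [-0.003, -0.055, 0.009], 'gripper_force': 0.0, 'grip_width': 0.086}
{'fx': 441.7255637032854, 'fy': 441.7255637032854, 'cx': 321.4420567053589, 'cy': 198.08924383027085, 'position': array([0.45552099, 0.01865325, 1.10452535]), 'orientation': array([ 0.06572239, -0.07470711, -1.5825033 ])} {'fx': 417.3911757497384, 'fy': 417.3911757497384, 'cx': 314.7643187291701, 'cy': 196.8616543258116, 'position': array([ 0.52634594, -0.92573191,  0.44032916]), 'orientation': array([ 1.17193187, -0.0314498 , -0.03816989])} {'fx': 315.2434639889175, 'fy': 315.2434639889175, 'cx': 319.85285547361593, 'cy': 203.21474711187096, 'tool_from_camera': array([[-5.72693784e-04,  9.66043958e-01,  2.58377134e-01,
         6.45551020e-02],
       [ 9.99999793e-01,  6.29440628e-04, -1.369070
[... 733 characters left out ...]
4842, -0.0819, -0.0022], 0.97)] [[359, 226]]
top keeper_bar [] []
top reject_bin [([0.467, 0.3015, -0.0009], 0.58)] [[206, 234]]
side unit_1_mid [([0.5512, -0.3289, 0.0354], 0.75), ([0.4638, 0.0092, 0.0453], 0.72), ([0.5997, 0.3405, 0.0395], 0.6), ([0.6113, 0.2005, 0.0361], 0.58)] [[312, 280], [270, 198], [319, 158], [325, 174]]
side bay_1 [([0.4946, -0.1738, 0.0085], 0.73)] [[281, 249]]
side bay_2 [([0.4946, -0.1738, 0.0085], 0.73)] [[281, 249]]
side bay_3 [([0.4946, -0.1738, 0.0085], 0.73)] [[281, 249]]
side rack [([0.485, -0.0819, -0.002], 0.91)] [[278, 233]]
side keeper_bar [([0.5862, -0.0644, 0.1051], 0.9)] [[323, 185]]
side reject_bin [([0.4677, 0.3026, 0.0006], 0.69)] [[277, 174]]
0.8
```

View pics/t0.png

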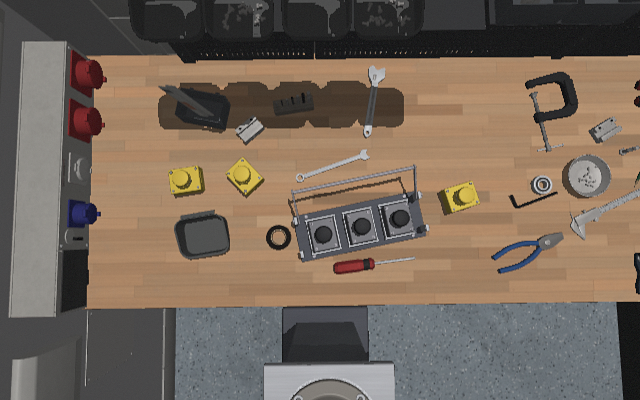

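View pics/s0.png

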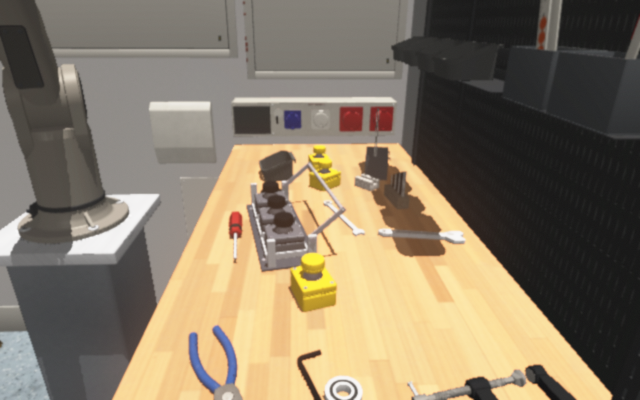

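Top view: three black-headed boxes in the rack at about (323,234), (360,226) and (399,218). These are the ones meant. Yellow look-alikes at (185,179), (244,175) and (459,195) are not. Grey bin at (203,235), keeper leaning back (bar near y=180), screwdriver, tape and spanner around the rack. The side view agrees with this.

```bash
cat >> h.py <<'E'
def plan(pos,yaw,n,claw,start=None):
    """n rows from the present pose to pos, tool down, tool x at yaw (deg); returns rows in tool axes"""
    o=r.get_obs(); p0=np.array(o['tcp_pos']); A=R.from_rotvec(o['orientation'])
    B=R.from_matrix(np.array([[np.cos(a:=np.radians(yaw)),np.sin(a),0],[np.sin(a),-np.cos(a),0],[0,0,-1]]))
    rv=(A.inv()*B).as_rotvec(); d=(np.array(pos)-p0)/n
    for k in range(n):
        C=A*R.from_rotvec(rv*k/n); s=C.inv().apply(d); t=np.degrees(rv)/n
        print('{"tx":%.4f,"ty":%.4f,"tz":%.4f,"ax":%.2f,"ay":%.2f,"az":%.2f,"claw":%g},'%(*s,*t,claw))
E
python3 - <<'E'
from h import *
plan((0.48,-0.06,0.42),101.5,18,1)
E
```

```text
{"tx":0.0241,"ty":-0.0257,"tz":-0.0008,"ax":-0.00,"ay":0.00,"az":-4.59,"claw":1},
{"tx":0.0261,"ty":-0.0237,"tz":-0.0008,"ax":-0.00,"ay":0.00,"az":-4.59,"claw":1},
{"tx":0.0279,"ty":-0.0215,"tz":-0.0008,"ax":-0.00,"ay":0.00,"az":-4.59,"claw":1},
{"tx":0.0296,"ty":-0.0192,"tz":-0.0008,"ax":-0.00,"ay":0.00,"az":-4.59,"claw":1},
{"tx":0.0310,"ty":-0.0168,"tz":-0.0008,"ax":-0.00,"ay":0.00,"az":-4.59,"claw":1},
{"tx":0.0322,"ty":-0.0143,"tz":-0.0008,"ax":-0.00,"ay":0.00,"az":-4.59,"claw":1},
{"tx":0.0333,"ty":-0.0116,"tz":-0.0008,"ax":-0.00,"ay":0.00,"az":-4.59,"claw":1},
{"tx":0.0341,"ty":-0.0089,"tz":-0.0008,"ax":-0.00,"ay":0.00,"az":-4.59,"claw":1},
{"tx":0.0347,"ty":-0.0062,"tz":-0.0008,"ax":-0.00,"ay":0.00,"az":-4.59,"claw":1},
{"tx":0.0351,"ty":-0.0034,"tz":-0.0008,"ax":-0.00,"ay":0.00,"az":-4.59,"claw":1},
{"tx":0.0352,"ty":-0.0006,"tz":-0.0008,"ax":-0.00,"ay":0.00,"az":-4.59,"claw":1},
{"tx":0.0352,"ty":0.0023,"tz":-0.0008,"ax":-0.00,"ay":0.00,"az":-4.59,"claw":1},
{"tx":0.0349,"ty":0.0051,"tz":-0.0008,"ax":-0.00,"ay":0.00,"az":-4.59,"claw":1},
{"tx":0.0344,"ty":0.0078,"tz":-0.0008,"ax":-0.00,"ay":0.00,"az":-4.59,"claw":1},
{"tx":0.0336,"ty":0.0106,"tz":-0.0008,"ax":-0.00,"ay":0.00,"az":-4.59,"claw":1},
{"tx":0.0327,"ty":0.0132,"tz":-0.0008,"ax":-0.00,"ay":0.00,"az":-4.59,"claw":1},
{"tx":0.0315,"ty":0.0158,"tz":-0.0008,"ax":-0.00,"ay":0.00,"az":-4.59,"claw":1},
{"tx":0.0302,"ty":0.0182,"tz":-0.0008,"ax":-0.00,"ay":0.00,"az":-4.59,"claw":1},
```

>>> arm_command(plan=[{"tx": 0.024,"ty": -0.026,"tz": -0.001,"az": -4.6,"claw": 1},{"tx": 0.026,"ty": -0.024,"tz": -0.001,"az": -4.6,"claw": 1},{"tx": 0.028,"ty": -0.0215,"tz": -0.001,"az": -4.6,"claw": 1},{"tx": 0.0295,"ty": -0.019,"tz": -0.001,"az": -4.6,"claw": 1},{"tx": 0.031,"ty": -0.017,"tz": -0.001,"az": -4.6,"claw": 1},{"tx": 0.032,"ty": -0.0145,"tz": -0.001,"az": -4.6,"claw": 1},{"tx": 0.033,"ty": -0.0115,"tz": -0.001,"az": -4.6,"claw": 1},{"tx": 0.034,"ty": -0.009,"tz": -0.001,"az": -4.6,"claw": 1},{"tx": 0.035,"ty": -0.006,"tz": -0.001,"az": -4.6,"claw": 1},{"tx": 0.035,"ty": -0.0035,"tz": -0.001,"az": -4.6,"claw": 1}])

```text
invalid input at $.plan[0]: expected keys claw, tx, ty, tz, ax, ay, az
```

>>> arm_command(plan=[{"tx": 0.035,"ty": -0.0005,"tz": -0.001,"az": -4.6,"claw": 1},{"tx": 0.035,"ty": 0.0025,"tz": -0.001,"az": -4.6,"claw": 1},{"tx": 0.035,"ty": 0.005,"tz": -0.001,"az": -4.6,"claw": 1},{"tx": 0.0345,"ty": 0.008,"tz": -0.001,"az": -4.6,"claw": 1},{"tx": 0.0335,"ty": 0.0105,"tz": -0.001,"az": -4.6,"claw": 1},{"tx": 0.0325,"ty": 0.013,"tz": -0.001,"az": -4.6,"claw": 1},{"tx": 0.0315,"ty": 0.016,"tz": -0.001,"az": -4.6,"claw": 1},{"tx": 0.03,"ty": 0.018,"tz": -0.001,"az": -4.6,"claw": 1},{"claw": 1},{"claw": 1}])

```text
invalid input at $.plan[0]: expected keys claw, tx, ty, tz, ax, ay, az
```

```bash
python3 - <<'E'
from h import *
o,_=shot('wrist','w1.png')
print(o['clock'],o['tcp_pos'],o['orientation'],o['joints'])
for t in('unit_1_mid','bay_1','rack','keeper_bar'):
    x=find(r.tip_of,t,'wrist',o); print(t,x,[px('wrist',p[0],o) for p in x])
x=find(r.boxes_of,'head_1','wrist',o); print('head',x)
E
```

```text
0.8 [ 0.21923756 -0.63840581  0.40471342] [ 3.09871642e+00  5.17244814e-01 -1.57687213e-05] [ 1.13187862  0.47698105  0.02242975  1.5554184  -0.01148806  1.10932173
 -0.08308055]
unit_1_mid [] []
bay_1 [] []
rack [] []
keeper_bar [] []
head []
```

View pics/w1.png

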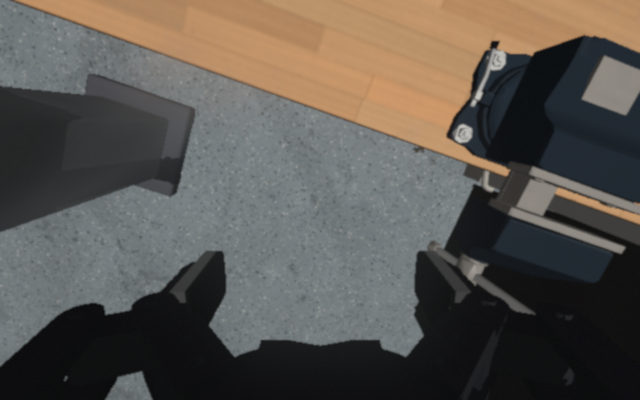

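The rows need every key, so the arm has not moved. This picture still shows the start pose: fingers, floor, and a vice at (570,100).

>>> arm_command(plan=[{"tx": 0.024,"ty": -0.026,"tz": -0.001,"ax": 0,"ay": 0,"az": -4.6,"claw": 1},{"tx": 0.026,"ty": -0.024,"tz": -0.001,"ax": 0,"ay": 0,"az": -4.6,"claw": 1},{"tx": 0.028,"ty": -0.0215,"tz": -0.001,"ax": 0,"ay": 0,"az": -4.6,"claw": 1},{"tx": 0.0295,"ty": -0.019,"tz": -0.001,"ax": 0,"ay": 0,"az": -4.6,"claw": 1},{"tx": 0.031,"ty": -0.017,"tz": -0.001,"ax": 0,"ay": 0,"az": -4.6,"claw": 1},{"tx": 0.032,"ty": -0.0145,"tz": -0.001,"ax": 0,"ay": 0,"az": -4.6,"claw": 1},{"tx": 0.033,"ty": -0.0115,"tz": -0.001,"ax": 0,"ay": 0,"az": -4.6,"claw": 1},{"tx": 0.034,"ty": -0.009,"tz": -0.001,"ax": 0,"ay": 0,"az": -4.6,"claw": 1},{"tx": 0.035,"ty": -0.006,"tz": -0.001,"ax": 0,"ay": 0,"az": -4.6,"claw": 1},{"tx": 0.035,"ty": -0.0035,"tz": -0.001,"ax": 0,"ay": 0,"az": -4.6,"claw": 1}])

```text
clock: 1.93
tcp_pos: [0.3633, -0.3149, 0.4151]
orientation: [2.646, 1.691, 0.0]
contact_force: [1.2, -0.4, -0.2]
grip_width: 0.0001
gripper_force: 0.0
```

>>> arm_command(plan=[{"tx": 0.035,"ty": -0.0005,"tz": -0.001,"ax": 0,"ay": 0,"az": -4.6,"claw": 1},{"tx": 0.035,"ty": 0.0025,"tz": -0.001,"ax": 0,"ay": 0,"az": -4.6,"claw": 1},{"tx": 0.035,"ty": 0.005,"tz": -0.001,"ax": 0,"ay": 0,"az": -4.6,"claw": 1},{"tx": 0.0345,"ty": 0.008,"tz": -0.001,"ax": 0,"ay": 0,"az": -4.6,"claw": 1},{"tx": 0.0335,"ty": 0.0105,"tz": -0.001,"ax": 0,"ay": 0,"az": -4.6,"claw": 1},{"tx": 0.0325,"ty": 0.013,"tz": -0.001,"ax": 0,"ay": 0,"az": -4.6,"claw": 1},{"tx": 0.0315,"ty": 0.016,"tz": -0.001,"ax": 0,"ay": 0,"az": -4.6,"claw": 1},{"tx": 0.03,"ty": 0.018,"tz": -0.001,"ax": 0,"ay": 0,"az": -4.6,"claw": 1},{"tx": 0,"ty": 0,"tz": 0,"ax": 0,"ay": 0,"az": 0,"claw": 1},{"tx": 0,"ty": 0,"tz": 0,"ax": 0,"ay": 0,"az": 0,"claw": 1}])

```text
clock: 2.77
tcp_pos: [0.4785, -0.0579, 0.423]
orientation: [1.977, 2.441, 0.001]
contact_force: [-0.7, -0.9, -0.2]
grip_width: -0.0001
gripper_force: 0.0
```

```bash
python3 - <<'E'
from h import *
o,_=shot('wrist','w2.png')
print(o['clock'],o['tcp_pos'],o['orientation'],o['joints'])
for t in('unit_1_mid','bay_1','rack','keeper_bar'):
    x=find(r.tip_of,t,'wrist',o); print(t,x,[px('wrist',p[0],o) for p in x])
x=find(r.boxes_of,'keeper_bar','wrist',o); print('bar',x)
E
```

```text
2.7667 [ 0.47850266 -0.05793742  0.4229799 ] [1.97707844e+00 2.44110321e+00 1.39910463e-03] [ 0.50569388  0.18469655 -0.57358559  1.95068622  0.11545318  1.03736481
  0.09036454]
unit_1_mid [] []
bay_1 [([0.4604, 0.1182, -0.0031], 0.3)] [[337, 15]]
rack [] []
keeper_bar [([0.5887, -0.0614, 0.1065], 0.97)] [[433, 217]]
bar [([0.5734, 0.0096, 0.1114], 0.61), ([0.3953, -0.0723, 0.0225], 0.53)]
```

View pics/w2.png

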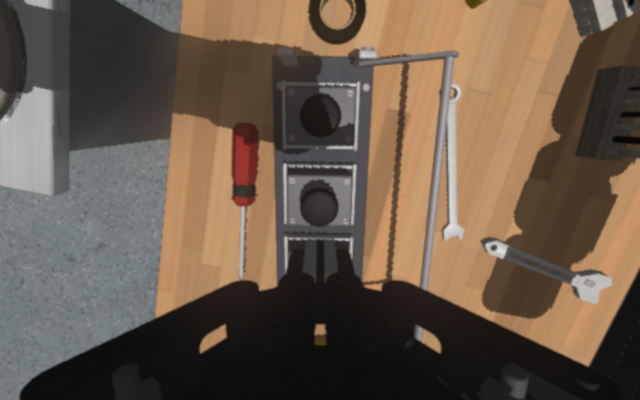

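The wrist view shows the left head at (321,115), the middle head at (319,203), the keeper bar from (453,55) to (420,335), and the rack edge vertical in the image. Next I deproject the heads in the wrist and top views.

```bash
cat >> h.py <<'E'
def ray(name,u,v,z,o=None):
    m=r.camera_model(name);T=T_cam(name,o); d=T[:3,:3]@np.array([(u-m['cx'])/m['fx'],-(v-m['cy'])/m['fy'],-1]); c=T[:3,3]
    return np.round(c+d*(z-c[2])/d[2],4)
E
python3 - <<'E'
from h import *
im=cv2.imread('pics/w2.png',0)
def blob(im,u,v,s,th):
    c=(im[v-s:v+s,u-s:u+s]<th).astype(np.uint8); n,l,st,ce=cv2.connectedComponentsWithStats(c)
    i=l[s,s]; return ce[i]+[u-s,v-s],st[i]
for u,v in((321,115),(319,203)):
    b,s=blob(im,u,v,32,45); print('w',b,s,ray('wrist',*b,0.077))
t=cv2.imread('pics/t0.png',0)
for u,v in((323,234),(360,226),(399,218)):
    b,s=blob(t,u,v,12,45); print('t',b,s,ray('top',*b,0.079))
for p in((281,62),(370,62),(277,250),(367,250)): print('edge',ray('wrist',*p,0.006))
for p in((453,55),(437,175),(425,280)): print('bar',ray('wrist',*p,0.117))
E
```

```text
w [317.37111801 116.22826087] [  10   11   41   45 1288] [0.4613 0.0033 0.077 ]
w [318.76494605 203.78740157] [   0    0   64   64 3429] [ 0.48   -0.0821  0.077 ]
t [323.00210526 232.98526316] [  0   0  24  24 475] [0.4661 0.0096 0.079 ]
t [359.91914894 224.88723404] [  0   0  24  24 470] [ 0.4837 -0.0762  0.079 ]
t [398.95652174 216.99565217] [  0   0  24  24 460] [ 0.5009 -0.1674  0.079 ]
edge [0.4087 0.0533 0.006 ]
edge [0.5073 0.0735 0.006 ]
edge [ 0.4423 -0.174   0.006 ]
edge [ 0.5587 -0.1502  0.006 ]
bar [0.5588 0.0713 0.117 ]
bar [ 0.5749 -0.0247  0.117 ]
bar [ 0.5939 -0.1257  0.117 ]
```

>>> arm_command(plan=[{"tx": 0.0113,"ty": 0,"tz": 0.027,"ax": 0,"ay": 0,"az": 0,"claw": 1},{"tx": 0.0113,"ty": 0,"tz": 0.027,"ax": 0,"ay": 0,"az": 0,"claw": 1},{"tx": 0.0113,"ty": 0,"tz": 0.027,"ax": 0,"ay": 0,"az": 0,"claw": 1},{"tx": 0.0113,"ty": 0,"tz": 0.027,"ax": 0,"ay": 0,"az": 0,"claw": 1},{"tx": 0.0113,"ty": 0,"tz": 0.027,"ax": 0,"ay": 0,"az": 0,"claw": 1},{"tx": 0.0113,"ty": 0.001,"tz": 0.025,"ax": 0,"ay": 0,"az": 0,"claw": 1},{"tx": 0,"ty": 0,"tz": 0.003,"ax": 0,"ay": 0,"az": 0,"claw": 1},{"tx": 0,"ty": 0,"tz": 0.003,"ax": 0,"ay": 0,"az": 0,"claw": 1},{"tx": 0,"ty": 0,"tz": 0.003,"ax": 0,"ay": 0,"az": 0,"claw": 1},{"tx": 0,"ty": 0,"tz": 0.003,"ax": 0,"ay": 0,"az": 0,"claw": 1}])

```text
clock: 3.9
tcp_pos: [0.4658, 0.0058, 0.2518]
orientation: [1.983, 2.434, 0.001]
contact_force: [0.1, -0.0, 1.5]
grip_width: -0.0001
gripper_force: 0.6
```

>>> arm_command(plan=[{"tx": 0.001,"ty": 0,"tz": 0.001,"ax": 0,"ay": 0,"az": 0,"claw": 1},{"tx": 0,"ty": 0,"tz": 0.001,"ax": 0,"ay": 0,"az": 0,"claw": 1},{"tx": 0,"ty": 0,"tz": 0.001,"ax": 0,"ay": 0,"az": 0,"claw": 1},{"tx": 0,"ty": 0,"tz": 0.001,"ax": 0,"ay": 0,"az": 0,"claw": 1},{"tx": 0,"ty": 0,"tz": 0.001,"ax": 0,"ay": 0,"az": 0,"claw": 1},{"tx": 0,"ty": 0,"tz": 0.001,"ax": 0,"ay": 0,"az": 0,"claw": 1},{"tx": 0,"ty": 0,"tz": 0,"ax": 0,"ay": 0,"az": 0,"claw": 1},{"tx": 0,"ty": 0,"tz": 0,"ax": 0,"ay": 0,"az": 0,"claw": 1},{"tx": 0,"ty": 0,"tz": 0,"ax": 0,"ay": 0,"az": 0,"claw": 1},{"tx": 0,"ty": 0,"tz": 0,"ax": 0,"ay": 0,"az": 0,"claw": 1}])

```text
clock: 4.73
tcp_pos: [0.4654, 0.0076, 0.2454]
orientation: [1.982, 2.436, 0.001]
contact_force: [-0.2, -3.0, 8.1]
grip_width: -0.0001
gripper_force: 4.3
```

>>> arm_command(plan=[{"tx": 0,"ty": 0,"tz": 0.001,"ax": 0,"ay": 0,"az": 0,"claw": 1},{"tx": 0,"ty": 0,"tz": 0.001,"ax": 0,"ay": 0,"az": 0,"claw": 1},{"tx": 0,"ty": 0,"tz": 0.001,"ax": 0,"ay": 0,"az": 0,"claw": 1},{"tx": 0,"ty": 0,"tz": 0,"ax": 0,"ay": 0,"az": 0,"claw": 1},{"tx": 0,"ty": 0,"tz": 0,"ax": 0,"ay": 0,"az": 0,"claw": 1},{"tx": 0,"ty": 0,"tz": -0.01,"ax": 0,"ay": 0,"az": 0,"claw": 1},{"tx": 0,"ty": 0,"tz": -0.02,"ax": 0,"ay": 0,"az": 0,"claw": 1},{"tx": -0.03,"ty": 0,"tz": -0.01,"ax": 0,"ay": 0,"az": 0,"claw": 1},{"tx": -0.031,"ty": 0,"tz": 0,"ax": 0,"ay": 0,"az": 0,"claw": 1},{"tx": -0.031,"ty": 0,"tz": 0,"ax": 0,"ay": 0,"az": 0,"claw": 1}])

```text
clock: 5.57
tcp_pos: [0.4839, -0.0829, 0.2825]
orientation: [1.979, 2.438, 0.001]
contact_force: [0.2, 0.6, -0.1]
grip_width: -0.0
gripper_force: 0.0
```

```bash
python3 - <<'E'
from h import *
o,w=shot('wrist'); _,s=shot('side')
a=cv2.resize(s[160:270,220:350],(591,500)); b=cv2.resize(w,(800,500))[:, 300:500]
cv2.imwrite('pics/c3.png',np.hstack([a,b])[:,:,::-1])
print(o['clock'],o['tcp_pos'])
E
```

```text
5.5667 [ 0.48393812 -0.08288275  0.28247011]
```

View pics/c3.png

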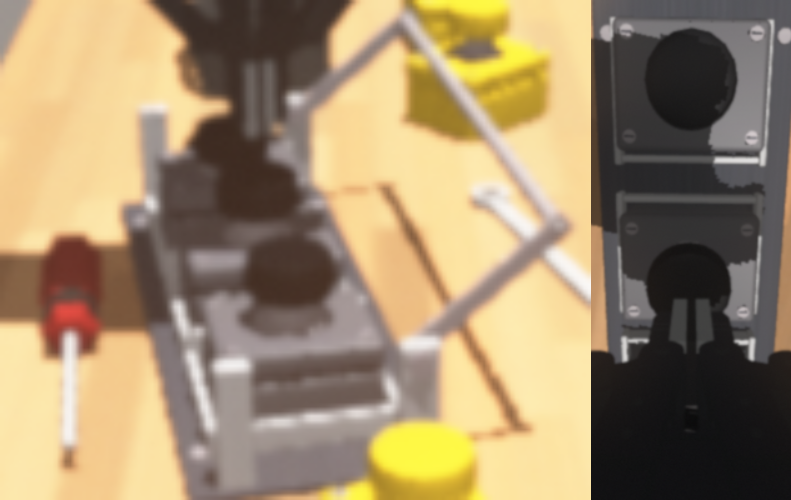

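Fingers are centred over the middle head, at (690,310) in the crop. Whether the left head latched I'll check in a clear view at the end. Middle next.

>>> arm_command(plan=[{"tx": 0.002,"ty": 0,"tz": 0.02,"ax": 0,"ay": 0,"az": 0,"claw": 1},{"tx": 0,"ty": 0,"tz": 0.01,"ax": 0,"ay": 0,"az": 0,"claw": 1},{"tx": 0,"ty": 0,"tz": 0.0025,"ax": 0,"ay": 0,"az": 0,"claw": 1},{"tx": 0,"ty": 0,"tz": 0.0025,"ax": 0,"ay": 0,"az": 0,"claw": 1},{"tx": 0,"ty": 0,"tz": 0.0015,"ax": 0,"ay": 0,"az": 0,"claw": 1},{"tx": 0,"ty": 0,"tz": 0.0015,"ax": 0,"ay": 0,"az": 0,"claw": 1},{"tx": 0,"ty": 0,"tz": 0.001,"ax": 0,"ay": 0,"az": 0,"claw": 1},{"tx": 0,"ty": 0,"tz": 0.001,"ax": 0,"ay": 0,"az": 0,"claw": 1},{"tx": 0,"ty": 0,"tz": 0,"ax": 0,"ay": 0,"az": 0,"claw": 1},{"tx": 0,"ty": 0,"tz": 0,"ax": 0,"ay": 0,"az": 0,"claw": 1}])

```text
clock: 6.5
tcp_pos: [0.4831, -0.0795, 0.2448]
orientation: [1.981, 2.437, -0.003]
contact_force: [-12.3, 1.6, 36.7]
grip_width: -0.0002
gripper_force: 18.7
```

>>> arm_command(plan=[{"tx": 0,"ty": 0,"tz": -0.02,"ax": 0,"ay": 0,"az": 0,"claw": 1},{"tx": 0,"ty": 0,"tz": -0.02,"ax": 0,"ay": 0,"az": 0,"claw": 1},{"tx": -0.031,"ty": 0,"tz": 0,"ax": 0,"ay": 0,"az": 0,"claw": 1},{"tx": -0.031,"ty": 0,"tz": 0,"ax": 0,"ay": 0,"az": 0,"claw": 1},{"tx": -0.03,"ty": 0,"tz": 0,"ax": 0,"ay": 0,"az": 0,"claw": 1},{"tx": 0,"ty": 0,"tz": 0.02,"ax": 0,"ay": 0,"az": 0,"claw": 1},{"tx": 0,"ty": 0,"tz": 0.01,"ax": 0,"ay": 0,"az": 0,"claw": 1},{"tx": 0,"ty": 0,"tz": 0.0025,"ax": 0,"ay": 0,"az": 0,"claw": 1},{"tx": 0,"ty": 0,"tz": 0.0025,"ax": 0,"ay": 0,"az": 0,"claw": 1},{"tx": 0,"ty": 0,"tz": 0.0015,"ax": 0,"ay": 0,"az": 0,"claw": 1}])

```text
clock: 7.33
tcp_pos: [0.5019, -0.1691, 0.2453]
orientation: [-1.979, -2.439, 0.0]
contact_force: [-3.8, 0.8, 11.9]
grip_width: -0.0
gripper_force: 5.8
```

>>> arm_command(plan=[{"tx": 0,"ty": 0,"tz": 0.0015,"ax": 0,"ay": 0,"az": 0,"claw": 1},{"tx": 0,"ty": 0,"tz": 0.001,"ax": 0,"ay": 0,"az": 0,"claw": 1},{"tx": 0,"ty": 0,"tz": 0.001,"ax": 0,"ay": 0,"az": 0,"claw": 1},{"tx": 0,"ty": 0,"tz": 0,"ax": 0,"ay": 0,"az": 0,"claw": 1},{"tx": 0,"ty": 0,"tz": 0,"ax": 0,"ay": 0,"az": 0,"claw": 1},{"tx": 0,"ty": 0,"tz": 0,"ax": 0,"ay": 0,"az": 0,"claw": 1},{"tx": 0,"ty": 0,"tz": 0,"ax": 0,"ay": 0,"az": 0,"claw": 1},{"tx": 0,"ty": 0,"tz": 0,"ax": 0,"ay": 0,"az": 0,"claw": 1},{"tx": 0,"ty": 0,"tz": 0,"ax": 0,"ay": 0,"az": 0,"claw": 1},{"tx": 0,"ty": 0,"tz": 0,"ax": 0,"ay": 0,"az": 0,"claw": 1}])

```text
clock: 8.17
tcp_pos: [0.5021, -0.1689, 0.2449]
orientation: [1.98, 2.439, -0.002]
contact_force: [-11.0, 2.1, 30.3]
grip_width: 0.0003
gripper_force: 15.5
```

```bash
python3 - <<'E'
from h import *
yaw0=2*np.degrees(np.arctan2(2.439,1.98)); n=14; d=np.array([0.45-0.502,0.22+0.169,0.05])/n; print(yaw0)
for k in range(n):
    a=np.radians(yaw0+6*k*0.93); print(np.round([d[0]*np.cos(a)+d[1]*np.sin(a),d[0]*np.sin(a)-d[1]*np.cos(a),-d[2]],4))
E
```

```text
101.86005524826948
[ 0.028   0.0021 -0.0036]
[ 0.0276  0.0048 -0.0036]
[ 0.027   0.0074 -0.0036]
[ 0.0262  0.01   -0.0036]
[ 0.0251  0.0125 -0.0036]
[ 0.0237  0.0149 -0.0036]
[ 0.0222  0.0172 -0.0036]
[ 0.0204  0.0192 -0.0036]
[ 0.0184  0.0211 -0.0036]
[ 0.0163  0.0228 -0.0036]
[ 0.014   0.0243 -0.0036]
[ 0.0116  0.0255 -0.0036]
[ 0.009   0.0265 -0.0036]
[ 0.0064  0.0273 -0.0036]
```

>>> arm_command(plan=[{"tx": 0,"ty": 0,"tz": -0.035,"ax": 0,"ay": 0,"az": 0,"claw": 1},{"tx": 0,"ty": 0,"tz": -0.035,"ax": 0,"ay": 0,"az": 0,"claw": 1},{"tx": 0,"ty": 0,"tz": -0.035,"ax": 0,"ay": 0,"az": 0,"claw": 0},{"tx": 0.028,"ty": 0.002,"tz": -0.0035,"ax": 0,"ay": 0,"az": -5.6,"claw": 0},{"tx": 0.0275,"ty": 0.005,"tz": -0.0035,"ax": 0,"ay": 0,"az": -5.6,"claw": 0},{"tx": 0.027,"ty": 0.0075,"tz": -0.0035,"ax": 0,"ay": 0,"az": -5.6,"claw": 0},{"tx": 0.026,"ty": 0.01,"tz": -0.0035,"ax": 0,"ay": 0,"az": -5.6,"claw": 0},{"tx": 0.025,"ty": 0.0125,"tz": -0.0035,"ax": 0,"ay": 0,"az": -5.6,"claw": 0},{"tx": 0.0235,"ty": 0.015,"tz": -0.0035,"ax": 0,"ay": 0,"az": -5.6,"claw": 0},{"tx": 0.022,"ty": 0.017,"tz": -0.0035,"ax": 0,"ay": 0,"az": -5.6,"claw": 0}])

```text
clock: 9.0
tcp_pos: [0.4758, 0.0259, 0.3719]
orientation: [1.039, 2.964, 0.0]
contact_force: [0.2, -0.4, -0.1]
grip_width: 0.0857
gripper_force: 0.0
```

>>> arm_command(plan=[{"tx": 0.0205,"ty": 0.019,"tz": -0.0035,"ax": 0,"ay": 0,"az": -5.6,"claw": 0},{"tx": 0.0185,"ty": 0.021,"tz": -0.0035,"ax": 0,"ay": 0,"az": -5.6,"claw": 0},{"tx": 0.0165,"ty": 0.023,"tz": -0.0035,"ax": 0,"ay": 0,"az": -5.6,"claw": 0},{"tx": 0.014,"ty": 0.0245,"tz": -0.0035,"ax": 0,"ay": 0,"az": -5.6,"claw": 0},{"tx": 0.0115,"ty": 0.0255,"tz": -0.0035,"ax": 0,"ay": 0,"az": -5.6,"claw": 0},{"tx": 0.009,"ty": 0.0265,"tz": -0.0035,"ax": 0,"ay": 0,"az": -5.6,"claw": 0},{"tx": 0.0065,"ty": 0.0275,"tz": -0.0035,"ax": 0,"ay": 0,"az": -5.6,"claw": 0},{"tx": 0,"ty": 0,"tz": 0,"ax": 0,"ay": 0,"az": 0,"claw": 0},{"tx": 0,"ty": 0,"tz": 0,"ax": 0,"ay": 0,"az": 0,"claw": 0},{"tx": 0,"ty": 0,"tz": 0,"ax": 0,"ay": 0,"az": 0,"claw": 0}])

```text
clock: 9.83
tcp_pos: [0.4495, 0.2183, 0.3957]
orientation: [0.005, -3.142, 0.001]
contact_force: [-0.2, 0.5, -0.1]
grip_width: 0.0855
gripper_force: 0.0
```

```bash
python3 - <<'E'
from h import *
o,w=shot('wrist','w4.png')
for t in('reject_bin','unit_1_mid'):
    x=find(r.tip_of,t,'wrist',o); print(t,x,[px('wrist',p[0],o) for p in x])
_,s=shot('side','s4.png'); s0=cv2.imread('pics/s0.png')[:,:,::-1]
f=lambda s:cv2.resize(s[170:260,240:330],(400,400),interpolation=cv2.INTER_CUBIC)
cv2.imwrite('pics/c4.png',np.hstack([f(s0),f(s)])[:,:,::-1])
for t in('unit_1_mid','keeper_bar'): print(find(r.tip_of,t,'side'))
print(o['clock'],o['tcp_pos'],o['orientation'],o['joints'])
E
```

```text
reject_bin [([0.4716, 0.2982, 0.0003], 0.87), ([0.4834, -0.0834, -0.0015], 0.25)] [[388, 195], [71, 204]]
unit_1_mid [([0.4631, 0.0037, 0.044], 0.97), ([0.6095, 0.1956, 0.0388], 0.84), ([0.6054, 0.3443, 0.0373], 0.77)] [[117, 196], [302, 316], [427, 312]]
[([0.5482, -0.3262, 0.037], 0.89), ([0.4644, 0.0118, 0.0457], 0.84), ([0.6099, 0.203, 0.0393], 0.61), ([0.6002, 0.344, 0.0404], 0.59)]
[([0.5859, -0.0653, 0.1051], 0.56)]
9.8333 [0.44953697 0.21826011 0.39566754] [ 4.54917465e-03 -3.14154803e+00  1.35113898e-03] [ 0.23989075  0.34427597 -0.97787285  1.92798136  0.33105466  1.04115616
  0.6919342 ]
```

View pics/c4.png

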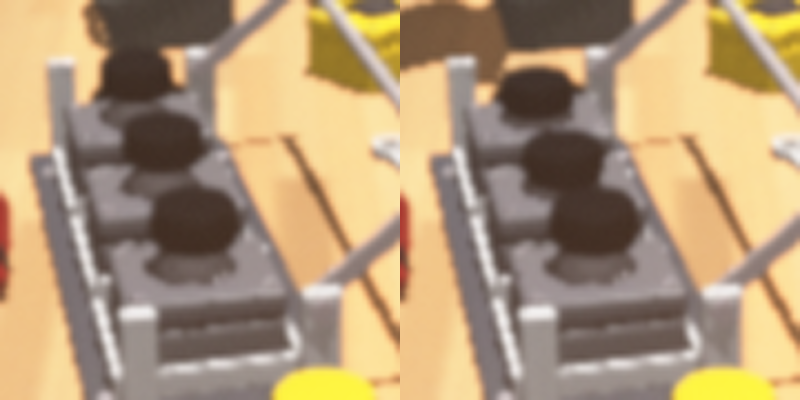

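View pics/w4.png

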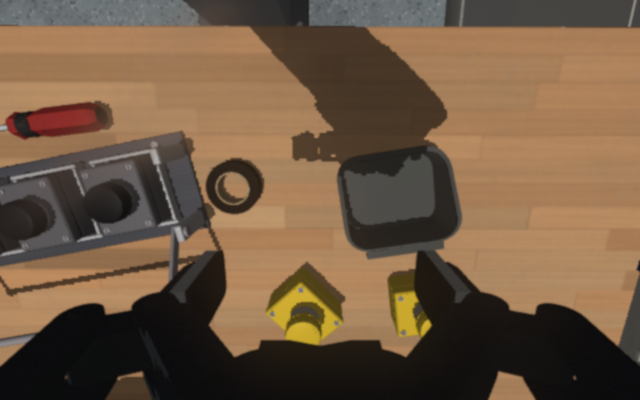

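Crop before/after: the left head (135,75 → 535,95) and the middle head (160,140 → 560,160) have dropped. The right head (195,220 → 595,220) is back out, so the right box is faulty. Wrist view: bin centred at about (400,198), yaw about +8°, low front toward the robot; tape at (234,186).

```bash
python3 - <<'E'
from h import *
plan((0.5015,-0.1705,0.29),101.6,14,0)
o=r.get_obs()
for p in((340,178),(436,147),(461,215),(357,251)): print(ray('wrist',*p,0.055,o))
E
```

```text
{"tx":-0.0036,"ty":-0.0277,"tz":0.0076,"ax":-0.00,"ay":0.00,"az":5.60,"claw":0},
{"tx":-0.0063,"ty":-0.0272,"tz":0.0076,"ax":-0.00,"ay":0.00,"az":5.60,"claw":0},
{"tx":-0.0090,"ty":-0.0265,"tz":0.0076,"ax":-0.00,"ay":0.00,"az":5.60,"claw":0},
{"tx":-0.0115,"ty":-0.0255,"tz":0.0076,"ax":-0.00,"ay":0.00,"az":5.60,"claw":0},
{"tx":-0.0139,"ty":-0.0242,"tz":0.0076,"ax":-0.00,"ay":0.00,"az":5.60,"claw":0},
{"tx":-0.0162,"ty":-0.0228,"tz":0.0076,"ax":-0.00,"ay":0.00,"az":5.60,"claw":0},
{"tx":-0.0184,"ty":-0.0211,"tz":0.0076,"ax":-0.00,"ay":0.00,"az":5.60,"claw":0},
{"tx":-0.0203,"ty":-0.0192,"tz":0.0076,"ax":-0.00,"ay":0.00,"az":5.60,"claw":0},
{"tx":-0.0221,"ty":-0.0171,"tz":0.0075,"ax":-0.00,"ay":0.00,"az":5.60,"claw":0},
{"tx":-0.0237,"ty":-0.0148,"tz":0.0075,"ax":-0.00,"ay":0.00,"az":5.60,"claw":0},
{"tx":-0.0250,"ty":-0.0125,"tz":0.0075,"ax":-0.00,"ay":0.00,"az":5.60,"claw":0},
{"tx":-0.0261,"ty":-0.0100,"tz":0.0075,"ax":-0.00,"ay":0.00,"az":5.60,"claw":0},
{"tx":-0.0270,"ty":-0.0074,"tz":0.0075,"ax":-0.00,"ay":0.00,"az":5.60,"claw":0},
{"tx":-0.0276,"ty":-0.0047,"tz":0.0075,"ax":-0.00,"ay":0.00,"az":5.60,"claw":0},
[0.4417 0.2362 0.055 ]
[0.4111 0.3289 0.055 ]
[0.4802 0.3613 0.055 ]
[0.5202 0.2556 0.055 ]
```

>>> arm_command(plan=[{"tx": -0.0035,"ty": -0.0275,"tz": 0.004,"ax": 0,"ay": 0,"az": 5.6,"claw": 0},{"tx": -0.0065,"ty": -0.027,"tz": 0.004,"ax": 0,"ay": 0,"az": 5.6,"claw": 0},{"tx": -0.009,"ty": -0.0265,"tz": 0.004,"ax": 0,"ay": 0,"az": 5.6,"claw": 0},{"tx": -0.0115,"ty": -0.0255,"tz": 0.004,"ax": 0,"ay": 0,"az": 5.6,"claw": 0},{"tx": -0.014,"ty": -0.024,"tz": 0.004,"ax": 0,"ay": 0,"az": 5.6,"claw": 0},{"tx": -0.016,"ty": -0.023,"tz": 0.004,"ax": 0,"ay": 0,"az": 5.6,"claw": 0},{"tx": -0.0185,"ty": -0.021,"tz": 0.004,"ax": 0,"ay": 0,"az": 5.6,"claw": 0},{"tx": -0.0205,"ty": -0.019,"tz": 0.004,"ax": 0,"ay": 0,"az": 5.6,"claw": 0},{"tx": -0.022,"ty": -0.017,"tz": 0.004,"ax": 0,"ay": 0,"az": 5.6,"claw": 0},{"tx": -0.0235,"ty": -0.015,"tz": 0.004,"ax": 0,"ay": 0,"az": 5.6,"claw": 0}])

```text
clock: 10.97
tcp_pos: [0.4872, -0.06, 0.3556]
orientation: [1.479, 2.771, -0.0]
contact_force: [0.2, 0.1, 0.3]
grip_width: 0.0854
gripper_force: 0.0
```

>>> arm_command(plan=[{"tx": -0.025,"ty": -0.0125,"tz": 0.004,"ax": 0,"ay": 0,"az": 5.6,"claw": 0},{"tx": -0.026,"ty": -0.01,"tz": 0.004,"ax": 0,"ay": 0,"az": 5.6,"claw": 0},{"tx": -0.027,"ty": -0.0075,"tz": 0.004,"ax": 0,"ay": 0,"az": 5.6,"claw": 0},{"tx": -0.0275,"ty": -0.005,"tz": 0.004,"ax": 0,"ay": 0,"az": 5.6,"claw": 0},{"tx": 0,"ty": 0,"tz": 0.01,"ax": 0,"ay": 0,"az": 0,"claw": 0},{"tx": 0,"ty": 0,"tz": 0.01,"ax": 0,"ay": 0,"az": 0,"claw": 0},{"tx": 0,"ty": 0,"tz": 0.01,"ax": 0,"ay": 0,"az": 0,"claw": 0},{"tx": 0,"ty": 0,"tz": 0,"ax": 0,"ay": 0,"az": 0,"claw": 0},{"tx": 0,"ty": 0,"tz": 0,"ax": 0,"ay": 0,"az": 0,"claw": 0},{"tx": 0,"ty": 0,"tz": 0,"ax": 0,"ay": 0,"az": 0,"claw": 0}])

```text
clock: 11.8
tcp_pos: [0.5018, -0.168, 0.3099]
orientation: [-1.98, -2.439, -0.001]
contact_force: [-0.3, 0.1, -0.2]
grip_width: 0.0856
gripper_force: 0.0
```

```bash
python3 - <<'E'
from h import *
o,w=shot('wrist','w5.png')
for f in(r.tip_of,r.boxes_of):
    x=find(f,'unit_1_mid','wrist',o); print(x,[px('wrist',p[0],o) for p in x])
print(o['clock'],o['tcp_pos'],o['orientation'],px('wrist',[0.5015,-0.1705,0.084],o))
E
```

```text
[] []
[([0.5394, -0.2923, 0.0241], 0.69)] [[332, 332]]
11.8 [ 0.50181893 -0.16803703  0.30991108] [-1.97986562e+00 -2.43914475e+00 -6.14293657e-04] [320, 224]
```

View pics/w5.png

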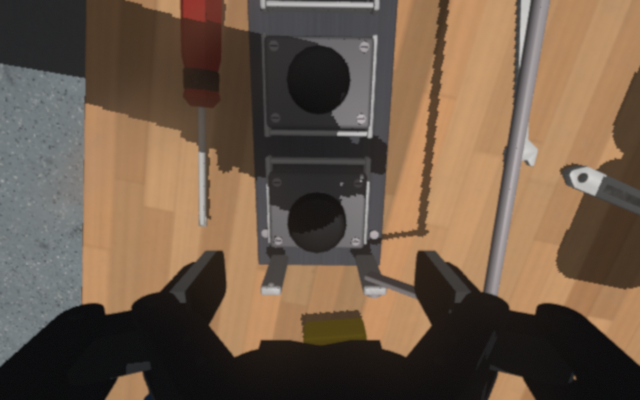

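>>> arm_command(plan=[{"tx": 0,"ty": -0.001,"tz": 0.01,"ax": 0,"ay": 0,"az": 0,"claw": 0.28},{"tx": 0,"ty": 0,"tz": 0.01,"ax": 0,"ay": 0,"az": 0,"claw": 0.28},{"tx": 0,"ty": 0,"tz": 0.01,"ax": 0,"ay": 0,"az": 0,"claw": 0.28},{"tx": 0,"ty": 0,"tz": 0.01,"ax": 0,"ay": 0,"az": 0,"claw": 0.28},{"tx": 0,"ty": 0,"tz": 0.01,"ax": 0,"ay": 0,"az": 0,"claw": 0.28},{"tx": 0,"ty": 0,"tz": 0.01,"ax": 0,"ay": 0,"az": 0,"claw": 0.28},{"tx": 0,"ty": 0,"tz": 0.01,"ax": 0,"ay": 0,"az": 0,"claw": 0.28},{"tx": 0,"ty": 0,"tz": 0.01,"ax": 0,"ay": 0,"az": 0,"claw": 0.28},{"tx": 0,"ty": 0,"tz": 0,"ax": 0,"ay": 0,"az": 0,"claw": 0.28},{"tx": 0,"ty": 0,"tz": 0,"ax": 0,"ay": 0,"az": 0,"claw": 0.28}])

```text
clock: 12.78
tcp_pos: [0.5005, -0.1691, 0.229]
orientation: [-1.981, -2.436, 0.001]
contact_force: [0.4, 0.0, -0.4]
grip_width: 0.0609
gripper_force: 0.0
```

>>> arm_command(plan=[{"tx": 0,"ty": 0,"tz": 0,"ax": 0,"ay": 0,"az": 0,"claw": 0.6},{"tx": 0,"ty": 0,"tz": 0,"ax": 0,"ay": 0,"az": 0,"claw": 0.8},{"tx": 0,"ty": 0,"tz": 0,"ax": 0,"ay": 0,"az": 0,"claw": 1},{"tx": 0,"ty": 0,"tz": 0,"ax": 0,"ay": 0,"az": 0,"claw": 1},{"tx": 0,"ty": 0,"tz": 0,"ax": 0,"ay": 0,"az": 0,"claw": 1},{"tx": 0,"ty": 0,"tz": 0,"ax": 0,"ay": 0,"az": 0,"claw": 1},{"tx": 0,"ty": 0,"tz": 0,"ax": 0,"ay": 0,"az": 0,"claw": 1},{"tx": 0,"ty": 0,"tz": -0.003,"ax": 0,"ay": 0,"az": 0,"claw": 1},{"tx": 0,"ty": 0,"tz": -0.003,"ax": 0,"ay": 0,"az": 0,"claw": 1},{"tx": 0,"ty": 0,"tz": -0.003,"ax": 0,"ay": 0,"az": 0,"claw": 1}], squeeze=50)

```text
clock: 13.62
tcp_pos: [0.5003, -0.1692, 0.2387]
orientation: [-1.982, -2.436, 0.001]
contact_force: [0.5, -0.6, -1.8]
grip_width: 0.0384
gripper_force: 50.4
```

```bash
python3 - <<'E'
from h import *
n=20; yaw0=2*np.degrees(np.arctan2(2.436,1.982)); yt=188; print(yaw0,(yt-yaw0)/n)
d=np.array([0.4675-0.5003,0.300+0.1692])/n
for k in range(n):
    a=np.radians(yaw0+(yt-yaw0)*k/n); print(np.round([d[0]*np.cos(a)+d[1]*np.sin(a),d[0]*np.sin(a)-d[1]*np.cos(a)],4))
E
```

```text
101.73440344991792 4.313279827504104
[0.0233 0.0032]
[0.023  0.0049]
[0.0226 0.0066]
[0.022  0.0083]
[0.0213 0.0099]
[0.0205 0.0115]
[0.0196 0.013 ]
[0.0185 0.0145]
[0.0174 0.0158]
[0.0162 0.0171]
[0.0148 0.0182]
[0.0134 0.0193]
[0.0119 0.0203]
[0.0104 0.0211]
[0.0088 0.0218]
[0.0071 0.0224]
[0.0054 0.0229]
[0.0037 0.0232]
[0.0019 0.0234]
[0.0001 0.0235]
```

>>> arm_command(plan=[{"tx": 0,"ty": 0,"tz": -0.005,"ax": 0,"ay": 0,"az": 0,"claw": 1},{"tx": 0,"ty": 0,"tz": -0.01,"ax": 0,"ay": 0,"az": 0,"claw": 1},{"tx": 0,"ty": 0,"tz": -0.015,"ax": 0,"ay": 0,"az": 0,"claw": 1},{"tx": 0,"ty": 0,"tz": -0.02,"ax": 0,"ay": 0,"az": 0,"claw": 1},{"tx": 0,"ty": 0,"tz": -0.02,"ax": 0,"ay": 0,"az": 0,"claw": 1},{"tx": 0,"ty": 0,"tz": -0.02,"ax": 0,"ay": 0,"az": 0,"claw": 1},{"tx": 0,"ty": 0,"tz": -0.015,"ax": 0,"ay": 0,"az": 0,"claw": 1},{"tx": 0,"ty": 0,"tz": -0.01,"ax": 0,"ay": 0,"az": 0,"claw": 1},{"tx": 0,"ty": 0,"tz": -0.005,"ax": 0,"ay": 0,"az": 0,"claw": 1},{"tx": 0,"ty": 0,"tz": 0,"ax": 0,"ay": 0,"az": 0,"claw": 1}])

```text
clock: 14.45
tcp_pos: [0.5008, -0.1692, 0.3599]
orientation: [1.981, 2.436, 0.001]
contact_force: [0.1, -0.4, -1.5]
grip_width: 0.0387
gripper_force: 50.5
```

>>> arm_command(plan=[{"tx": 0.0235,"ty": 0.003,"tz": 0,"ax": 0,"ay": 0,"az": -4.3,"claw": 1},{"tx": 0.023,"ty": 0.005,"tz": 0,"ax": 0,"ay": 0,"az": -4.3,"claw": 1},{"tx": 0.0225,"ty": 0.0065,"tz": 0,"ax": 0,"ay": 0,"az": -4.3,"claw": 1},{"tx": 0.022,"ty": 0.0085,"tz": 0,"ax": 0,"ay": 0,"az": -4.3,"claw": 1},{"tx": 0.0215,"ty": 0.01,"tz": 0,"ax": 0,"ay": 0,"az": -4.3,"claw": 1},{"tx": 0.0205,"ty": 0.0115,"tz": 0,"ax": 0,"ay": 0,"az": -4.3,"claw": 1},{"tx": 0.0195,"ty": 0.013,"tz": 0,"ax": 0,"ay": 0,"az": -4.3,"claw": 1},{"tx": 0.0185,"ty": 0.0145,"tz": 0,"ax": 0,"ay": 0,"az": -4.3,"claw": 1},{"tx": 0.0175,"ty": 0.016,"tz": 0,"ax": 0,"ay": 0,"az": -4.3,"claw": 1},{"tx": 0.016,"ty": 0.017,"tz": 0,"ax": 0,"ay": 0,"az": -4.3,"claw": 1}])

```text
clock: 15.28
tcp_pos: [0.4839, 0.0666, 0.3577]
orientation: [-0.945, -2.994, 0.001]
contact_force: [0.5, 0.9, -1.4]
grip_width: 0.0385
gripper_force: 50.4
```

>>> arm_command(plan=[{"tx": 0.015,"ty": 0.018,"tz": 0,"ax": 0,"ay": 0,"az": -4.3,"claw": 1},{"tx": 0.0135,"ty": 0.0195,"tz": 0,"ax": 0,"ay": 0,"az": -4.3,"claw": 1},{"tx": 0.012,"ty": 0.02,"tz": 0,"ax": 0,"ay": 0,"az": -4.3,"claw": 1},{"tx": 0.0105,"ty": 0.021,"tz": 0,"ax": 0,"ay": 0,"az": -4.3,"claw": 1},{"tx": 0.009,"ty": 0.022,"tz": 0,"ax": 0,"ay": 0,"az": -4.3,"claw": 1},{"tx": 0.007,"ty": 0.0225,"tz": 0,"ax": 0,"ay": 0,"az": -4.3,"claw": 1},{"tx": 0.0055,"ty": 0.023,"tz": 0,"ax": 0,"ay": 0,"az": -4.3,"claw": 1},{"tx": 0.0035,"ty": 0.023,"tz": 0,"ax": 0,"ay": 0,"az": -4.3,"claw": 1},{"tx": 0.002,"ty": 0.0235,"tz": 0,"ax": 0,"ay": 0,"az": -4.3,"claw": 1},{"tx": 0,"ty": 0.0235,"tz": 0,"ax": 0,"ay": 0,"az": -4.3,"claw": 1}])

```text
clock: 16.12
tcp_pos: [0.468, 0.3011, 0.3574]
orientation: [0.218, -3.132, 0.001]
contact_force: [0.9, -0.5, -2.5]
grip_width: 0.0383
gripper_force: 50.4
```

```bash
python3 - <<'E'
from h import *
o,w=shot('wrist'); 
x=find(r.tip_of,'reject_bin','wrist',o); print(x,[px('wrist',p[0],o) for p in x])
_,s=shot('top'); x=find(r.tip_of,'reject_bin','top'); print(x)
cv2.imwrite('pics/c6.png',np.hstack([w,cv2.resize(s[180:280,170:210],(160,400))])[:,:,::-1])
print(o['clock'],o['tcp_pos'],o['orientation'],o['grip_width'])
E
```

```text
[([0.4715, 0.2987, 0.0], 0.84)] [[319, 187]]
[([0.466, 0.2971, -0.0013], 0.83), ([0.4974, -0.174, 0.005], 0.46)]
16.1167 [0.46798474 0.30109893 0.35744288] [ 2.17912067e-01 -3.13209989e+00  1.45715720e-03] 0.03833380358139977
```

View pics/c6.png

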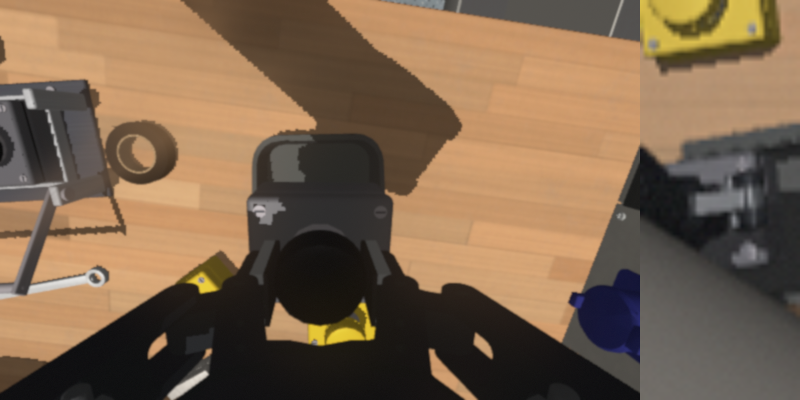

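The box hangs upright at (320,215) in the jaws, parallel to the bin, whose front rim runs (252,150) to (384,150), centre about 318. It is aligned sideways.

```bash
python3 - <<'E'
from h import *
o=r.get_obs(); A=R.from_rotvec(o['orientation']).inv()
for p in((318,133),(318,142)):
    q=ray('wrist',*p,0.035,o); print(q,A.apply(q-o['tcp_pos']))
E
```

```text
[0.4148 0.2903 0.035 ] [ 0.05333338 -0.00280941  0.32265615]
[0.4228 0.2914 0.035 ] [ 0.04525813 -0.0028054   0.32263887]
```

>>> arm_command(plan=[{"tx": 0.002,"ty": -0.002,"tz": 0.01,"ax": 0,"ay": 0,"az": 0,"claw": 1},{"tx": 0,"ty": 0,"tz": 0.02,"ax": 0,"ay": 0,"az": 0,"claw": 1},{"tx": 0,"ty": 0,"tz": 0.02,"ax": 0,"ay": 0,"az": 0,"claw": 1},{"tx": 0,"ty": 0,"tz": 0.02,"ax": 0,"ay": 0,"az": 0,"claw": 1},{"tx": 0,"ty": 0,"tz": 0.02,"ax": 0,"ay": 0,"az": 0,"claw": 1},{"tx": 0,"ty": 0,"tz": 0.015,"ax": 0,"ay": 0,"az": 0,"claw": 1},{"tx": 0,"ty": 0,"tz": 0.012,"ax": 0,"ay": 0,"az": 0,"claw": 1},{"tx": 0,"ty": 0,"tz": 0.006,"ax": 0,"ay": 0,"az": 0,"claw": 1},{"tx": 0,"ty": 0,"tz": 0.004,"ax": 0,"ay": 0,"az": 0,"claw": 1},{"tx": 0,"ty": 0,"tz": 0.001,"ax": 0,"ay": 0,"az": 0,"claw": 1}])

```text
clock: 17.15
tcp_pos: [0.4668, 0.2981, 0.2305]
orientation: [0.212, -3.134, 0.0]
contact_force: [-0.1, -0.2, -1.8]
grip_width: 0.0384
gripper_force: 50.8
```

>>> arm_command(plan=[{"tx": 0,"ty": 0,"tz": 0.001,"ax": 0,"ay": 0,"az": 0,"claw": 1},{"tx": 0,"ty": 0,"tz": 0.001,"ax": 0,"ay": 0,"az": 0,"claw": 1},{"tx": 0,"ty": 0,"tz": 0.001,"ax": 0,"ay": 0,"az": 0,"claw": 1},{"tx": 0,"ty": 0,"tz": 0.0005,"ax": 0,"ay": 0,"az": 0,"claw": 1},{"tx": 0,"ty": 0,"tz": 0,"ax": 0,"ay": 0,"az": 0,"claw": 1},{"tx": 0,"ty": 0,"tz": 0,"ax": 0,"ay": 0,"az": 0,"claw": 1},{"tx": 0,"ty": 0,"tz": 0,"ax": 0,"ay": 0,"az": 0,"claw": 1},{"tx": 0,"ty": 0,"tz": 0,"ax": 0,"ay": 0,"az": 0,"claw": 1},{"tx": 0,"ty": 0,"tz": 0,"ax": 0,"ay": 0,"az": 0,"claw": 1},{"tx": 0,"ty": 0,"tz": 0,"ax": 0,"ay": 0,"az": 0,"claw": 1}])

```text
clock: 17.98
tcp_pos: [0.4668, 0.2983, 0.2274]
orientation: [-0.212, 3.134, 0.0]
contact_force: [0.8, -0.1, 1.4]
grip_width: 0.0385
gripper_force: 50.8
```

>>> arm_command(plan=[{"tx": 0,"ty": 0,"tz": 0.0005,"ax": 0,"ay": 0,"az": 0,"claw": 1},{"tx": 0,"ty": 0,"tz": 0,"ax": 0,"ay": 0,"az": 0,"claw": 0.45},{"tx": 0,"ty": 0,"tz": 0,"ax": 0,"ay": 0,"az": 0,"claw": 0.36},{"tx": 0,"ty": 0,"tz": 0,"ax": 0,"ay": 0,"az": 0,"claw": 0.36},{"tx": 0,"ty": 0,"tz": 0,"ax": 0,"ay": 0,"az": 0,"claw": 0.36},{"tx": 0,"ty": 0,"tz": 0,"ax": 0,"ay": 0,"az": 0,"claw": 0.36},{"tx": 0,"ty": 0,"tz": -0.01,"ax": 0,"ay": 0,"az": 0,"claw": 0.36},{"tx": 0,"ty": 0,"tz": -0.02,"ax": 0,"ay": 0,"az": 0,"claw": 0.36},{"tx": 0,"ty": 0,"tz": -0.03,"ax": 0,"ay": 0,"az": 0,"claw": 0.36},{"tx": 0,"ty": 0,"tz": -0.04,"ax": 0,"ay": 0,"az": 0,"claw": 0.36}])

```text
clock: 18.82
tcp_pos: [0.4659, 0.2974, 0.3264]
orientation: [0.213, -3.13, 0.003]
contact_force: [0.6, 0.2, -0.4]
grip_width: 0.0547
gripper_force: 0.0
```

```bash
python3 - <<'E'
from h import *
o,w=shot('wrist','w7.png')
for t in('unit_1_mid','reject_bin'):
    x=find(r.tip_of,t,'wrist',o); print(x,[px('wrist',p[0],o) for p in x])
print(o['clock'],o['tcp_pos'],o['contact_force'],o['joints'])
yaw0=2*np.degrees(np.arctan2(-3.134,0.212))
# to behind the keeper: rack x=+125, y=0 ; keep yaw such that closing axis || rack y (tool x yaw 191.6)
c,s=np.cos(np.radians(11.6)),np.sin(np.radians(11.6))
P=lambda x,y:np.array([0.4835+x*c-y*s,-0.0815+x*s+y*c])
print(yaw0%360,P(.125,0),P(.02,0),P(-.035,.046),P(0.092,0))
E
```

```text
[([0.6027, 0.3413, 0.0382], 0.56)] [[348, 344]]
[] []
18.8167 [0.465937   0.29742173 0.32643974] [ 0.58697985  0.21753501 -0.4240042 ] [ 0.03063306  0.53592664 -0.93055776  1.87728295  0.50936931  0.99174567
  0.58192553]
187.7397758184239 [ 0.60594691 -0.05636526] [ 0.5030915  -0.07747844] [ 0.43996528 -0.04347727] [ 0.57362092 -0.06300083]
```

View pics/w7.png

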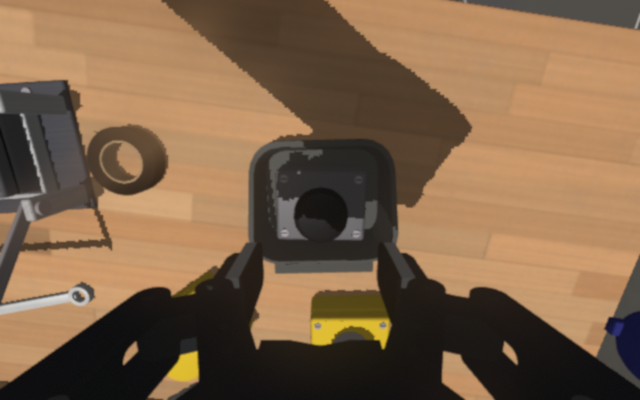

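The box stands upright in the bin at (320,215), inside its walls. Now the keeper: move behind the bar with the fingers shut.

>>> arm_command(plan=[{"tx": -0.009,"ty": -0.031,"tz": -0.002,"ax": 0,"ay": 0,"az": -0.33,"claw": 1},{"tx": -0.009,"ty": -0.031,"tz": -0.002,"ax": 0,"ay": 0,"az": -0.33,"claw": 1},{"tx": -0.009,"ty": -0.031,"tz": 0,"ax": 0,"ay": 0,"az": -0.33,"claw": 1},{"tx": -0.009,"ty": -0.031,"tz": 0,"ax": 0,"ay": 0,"az": -0.33,"claw": 1},{"tx": -0.009,"ty": -0.031,"tz": 0,"ax": 0,"ay": 0,"az": -0.33,"claw": 1},{"tx": -0.009,"ty": -0.031,"tz": 0,"ax": 0,"ay": 0,"az": -0.33,"claw": 1},{"tx": -0.009,"ty": -0.031,"tz": 0,"ax": 0,"ay": 0,"az": -0.33,"claw": 1},{"tx": -0.009,"ty": -0.031,"tz": 0,"ax": 0,"ay": 0,"az": -0.33,"claw": 1},{"tx": -0.009,"ty": -0.031,"tz": 0,"ax": 0,"ay": 0,"az": -0.33,"claw": 1},{"tx": -0.009,"ty": -0.031,"tz": 0,"ax": 0,"ay": 0,"az": -0.33,"claw": 1}])

```text
clock: 19.8
tcp_pos: [0.6053, 0.0049, 0.3301]
orientation: [0.303, -3.126, 0.0]
contact_force: [0.3, -0.1, -0.1]
grip_width: 0.0005
gripper_force: 0.0
```

>>> arm_command(plan=[{"tx": -0.009,"ty": -0.031,"tz": 0,"ax": 0,"ay": 0,"az": -0.33,"claw": 1},{"tx": -0.009,"ty": -0.031,"tz": 0,"ax": 0,"ay": 0,"az": -0.33,"claw": 1},{"tx": 0,"ty": 0,"tz": 0,"ax": 0,"ay": 0,"az": 0,"claw": 1},{"tx": 0,"ty": 0,"tz": 0,"ax": 0,"ay": 0,"az": 0,"claw": 1},{"tx": 0,"ty": 0,"tz": 0,"ax": 0,"ay": 0,"az": 0,"claw": 1},{"tx": 0,"ty": 0,"tz": 0,"ax": 0,"ay": 0,"az": 0,"claw": 1},{"tx": 0,"ty": 0,"tz": 0,"ax": 0,"ay": 0,"az": 0,"claw": 1},{"tx": 0,"ty": 0,"tz": 0,"ax": 0,"ay": 0,"az": 0,"claw": 1},{"tx": 0,"ty": 0,"tz": 0,"ax": 0,"ay": 0,"az": 0,"claw": 1},{"tx": 0,"ty": 0,"tz": 0,"ax": 0,"ay": 0,"az": 0,"claw": 1}])

```text
clock: 20.63
tcp_pos: [0.6349, -0.0502, 0.3308]
orientation: [-0.322, 3.125, -0.0]
contact_force: [0.1, -0.0, 0.4]
grip_width: 0.0002
gripper_force: 0.0
```

```bash
python3 - <<'E'
from h import *
o,w=shot('wrist','w8.png')
for f in(r.tip_of,r.boxes_of):
    x=find(f,'keeper_bar','wrist',o); print(x,[px('wrist',p[0],o) for p in x])
_=shot('side','s8.png'); print(find(r.tip_of,'keeper_bar','side'))
_=shot('top','t8.png'); print(find(r.tip_of,'keeper_bar','top'),find(r.tip_of,'unit_1_mid','top'))
print(o['clock'],o['tcp_pos'],o['orientation'],o['contact_force'])
c,s=np.cos(np.radians(11.6)),np.sin(np.radians(11.6)); d=o['tcp_pos'][:2]-[0.4835,-0.0815]; print('rack xy',d@[c,s],d@[-s,c])
E
```

```text
[([0.5891, -0.064, 0.1058], 0.96)] [[315, 150]]
[([0.5803, -0.0629, 0.1095], 0.9)] [[319, 136]]
[([0.5877, -0.0653, 0.1047], 0.72)]
[([0.586, -0.0594, 0.1047], 0.81)] [([0.4619, 0.0069, 0.046], 0.95), ([0.6117, 0.1991, 0.0414], 0.85), ([0.5982, 0.3416, 0.0386], 0.68), ([0.5513, -0.3252, 0.0348], 0.5)]
20.6333 [ 0.63487465 -0.05016397  0.33084562] [-3.21776295e-01  3.12490585e+00 -2.90218859e-04] [ 0.14489788 -0.01930626  0.39125776]
rack xy 0.15458384110192422 0.000257900867432069
```

>>> arm_command(plan=[{"tx": 0,"ty": 0,"tz": 0.02,"ax": 0,"ay": 0,"az": 0,"claw": 1},{"tx": 0,"ty": 0,"tz": 0.025,"ax": 0,"ay": 0,"az": 0,"claw": 1},{"tx": 0,"ty": 0,"tz": 0.023,"ax": 0,"ay": 0,"az": 0,"claw": 1},{"tx": 0,"ty": 0,"tz": 0,"ax": 0,"ay": 0,"az": 0,"claw": 1},{"tx": 0.008,"ty": 0,"tz": 0,"ax": 0,"ay": 0,"az": 0,"claw": 1},{"tx": 0.01,"ty": 0,"tz": 0,"ax": 0,"ay": 0,"az": 0,"claw": 1},{"tx": 0.008,"ty": 0,"tz": 0,"ax": 0,"ay": 0,"az": 0,"claw": 1},{"tx": 0.008,"ty": 0,"tz": 0,"ax": 0,"ay": 0,"az": 0,"claw": 1},{"tx": 0.008,"ty": 0,"tz": 0,"ax": 0,"ay": 0,"az": 0,"claw": 1},{"tx": 0.008,"ty": 0,"tz": 0,"ax": 0,"ay": 0,"az": 0,"claw": 1}])

```text
clock: 21.87
tcp_pos: [0.5919, -0.0594, 0.2693]
orientation: [-0.319, 3.102, 0.002]
contact_force: [20.8, 3.6, 16.3]
grip_width: -0.0002
gripper_force: 10.4
```

>>> arm_command(plan=[{"tx": 0.008,"ty": 0,"tz": 0,"ax": 0,"ay": 0,"az": 0,"claw": 1},{"tx": 0.008,"ty": 0,"tz": 0,"ax": 0,"ay": 0,"az": 0,"claw": 1},{"tx": 0.008,"ty": 0,"tz": 0,"ax": 0,"ay": 0,"az": 0,"claw": 1},{"tx": 0.008,"ty": 0,"tz": 0,"ax": 0,"ay": 0,"az": 0,"claw": 1},{"tx": 0.008,"ty": 0,"tz": 0,"ax": 0,"ay": 0,"az": 0,"claw": 1},{"tx": 0.008,"ty": 0,"tz": 0,"ax": 0,"ay": 0,"az": 0,"claw": 1},{"tx": 0.008,"ty": 0,"tz": 0,"ax": 0,"ay": 0,"az": 0,"claw": 1},{"tx": 0.006,"ty": 0,"tz": 0,"ax": 0,"ay": 0,"az": 0,"claw": 1},{"tx": 0.006,"ty": 0,"tz": 0,"ax": 0,"ay": 0,"az": 0,"claw": 1},{"tx": 0.004,"ty": 0,"tz": 0,"ax": 0,"ay": 0,"az": 0,"claw": 1}])

```text
clock: 22.7
tcp_pos: [0.5145, -0.0757, 0.2624]
orientation: [0.32, -3.124, 0.0]
contact_force: [0.9, -0.3, 0.9]
grip_width: -0.0001
gripper_force: 0.0
```

```bash
python3 - <<'E'
from h import *
c,s=np.cos(np.radians(11.6)),np.sin(np.radians(11.6))
rk=lambda p:np.round([(d:=np.array(p[:2])-[0.4835,-0.0815])@[c,s],d@[-s,c],p[2]],4)
o,w=shot('wrist','w9.png'); print(o['clock'],rk(o['tcp_pos']),o['contact_force'])
for cam in('wrist','side','top'):
    if cam!='wrist': shot(cam)
    print(cam,[(rk(p),q) for p,q in find(r.tip_of,'keeper_bar',cam,o if cam=='wrist' else None)])
E
```

```text
22.7 [ 0.0315 -0.0006  0.2624] [ 0.90505234 -0.27459446  0.86939792]
wrist [(array([ 0.0159, -0.0004,  0.1309]), 0.56)]
side [(array([ 0.0089, -0.0018,  0.125 ]), 0.59)]
top [(array([0.0072, 0.0014, 0.1202]), 0.64)]
```

>>> arm_command(plan=[{"tx": 0,"ty": 0,"tz": -0.03,"ax": 0,"ay": 0,"az": 0,"claw": 1},{"tx": 0,"ty": 0,"tz": -0.03,"ax": 0,"ay": 0,"az": 0,"claw": 1},{"tx": 0,"ty": 0,"tz": 0,"ax": 0,"ay": 0,"az": 0,"claw": 1},{"tx": 0,"ty": 0,"tz": 0,"ax": 0,"ay": 0,"az": 0,"claw": 1},{"tx": 0.013,"ty": 0.009,"tz": 0,"ax": 0,"ay": 0,"az": 0,"claw": 1},{"tx": 0.013,"ty": 0.009,"tz": 0,"ax": 0,"ay": 0,"az": 0,"claw": 1},{"tx": 0.013,"ty": 0.009,"tz": 0,"ax": 0,"ay": 0,"az": 0,"claw": 1},{"tx": 0.013,"ty": 0.009,"tz": 0,"ax": 0,"ay": 0,"az": 0,"claw": 1},{"tx": 0.0135,"ty": 0.009,"tz": 0,"ax": 0,"ay": 0,"az": 0,"claw": 1},{"tx": 0,"ty": 0,"tz": 0,"ax": 0,"ay": 0,"az": 0,"claw": 1}])

```text
clock: 23.83
tcp_pos: [0.4394, -0.0437, 0.3214]
orientation: [0.323, -3.121, 0.001]
contact_force: [-0.6, 0.5, -0.4]
grip_width: -0.0001
gripper_force: 0.0
```

```bash
cat >> h.py <<'E'
c,s=np.cos(np.radians(11.6)),np.sin(np.radians(11.6))
rk=lambda p:np.round([(d:=np.array(p[:2])-[0.4835,-0.0815])@[c,s],d@[-s,c],p[2]],4)
def bar(cams=('wrist','side','top')):
  o=r.get_obs(); print(o['clock'],rk(o['tcp_pos']),o['contact_force'])
  for cam in cams:
    shot(cam); print(cam,[(rk(p),q) for p,q in find(r.tip_of,'keeper_bar',cam,o if cam=='wrist' else None)])
E
python3 -c "
from h import *
bar()"
```

```text
23.8333 [-0.0356  0.0459  0.3214] [-0.59640791  0.51594428 -0.38025304]
wrist [(array([-0.035 ,  0.0005,  0.065 ]), 0.6)]
side [(array([-0.0382, -0.0029,  0.0644]), 0.61), (array([0.0021, 0.0045, 0.0426]), 0.43)]
top []
```

>>> arm_command(plan=[{"tx": 0,"ty": 0,"tz": 0.02,"ax": 0,"ay": 0,"az": 0,"claw": 1},{"tx": 0,"ty": 0,"tz": 0.025,"ax": 0,"ay": 0,"az": 0,"claw": 1},{"tx": 0,"ty": 0,"tz": 0.02,"ax": 0,"ay": 0,"az": 0,"claw": 1},{"tx": 0,"ty": 0,"tz": 0.01,"ax": 0,"ay": 0,"az": 0,"claw": 1},{"tx": 0,"ty": 0,"tz": 0.003,"ax": 0,"ay": 0,"az": 0,"claw": 1},{"tx": 0,"ty": 0,"tz": 0.002,"ax": 0,"ay": 0,"az": 0,"claw": 1},{"tx": 0,"ty": 0,"tz": 0.002,"ax": 0,"ay": 0,"az": 0,"claw": 1},{"tx": 0,"ty": 0,"tz": 0.002,"ax": 0,"ay": 0,"az": 0,"claw": 1},{"tx": 0,"ty": 0,"tz": 0.001,"ax": 0,"ay": 0,"az": 0,"claw": 1},{"tx": 0,"ty": 0,"tz": 0,"ax": 0,"ay": 0,"az": 0,"claw": 1}])

```text
clock: 24.97
tcp_pos: [0.4425, -0.0447, 0.2381]
orientation: [-0.32, 3.124, -0.001]
contact_force: [-0.0, 0.1, -0.8]
grip_width: 0.0002
gripper_force: 0.0
```

>>> arm_command(plan=[{"tx": 0,"ty": 0,"tz": 0.001,"ax": 0,"ay": 0,"az": 0,"claw": 1},{"tx": 0,"ty": 0,"tz": 0.001,"ax": 0,"ay": 0,"az": 0,"claw": 1},{"tx": 0,"ty": 0,"tz": 0.001,"ax": 0,"ay": 0,"az": 0,"claw": 1},{"tx": 0,"ty": 0,"tz": 0,"ax": 0,"ay": 0,"az": 0,"claw": 1},{"tx": 0,"ty": 0,"tz": 0,"ax": 0,"ay": 0,"az": 0,"claw": 1},{"tx": 0,"ty": 0,"tz": 0,"ax": 0,"ay": 0,"az": 0,"claw": 1},{"tx": 0,"ty": 0,"tz": 0,"ax": 0,"ay": 0,"az": 0,"claw": 1},{"tx": 0,"ty": 0,"tz": 0,"ax": 0,"ay": 0,"az": 0,"claw": 1},{"tx": 0,"ty": 0,"tz": 0,"ax": 0,"ay": 0,"az": 0,"claw": 1},{"tx": 0,"ty": 0,"tz": 0,"ax": 0,"ay": 0,"az": 0,"claw": 1}])

```text
clock: 25.8
tcp_pos: [0.4423, -0.0446, 0.2347]
orientation: [-0.321, 3.125, -0.0]
contact_force: [-0.0, -1.2, -0.0]
grip_width: -0.0
gripper_force: 0.0
```

>>> arm_command(plan=[{"tx": 0,"ty": 0,"tz": 0.001,"ax": 0,"ay": 0,"az": 0,"claw": 1},{"tx": 0,"ty": 0,"tz": 0.001,"ax": 0,"ay": 0,"az": 0,"claw": 1},{"tx": 0,"ty": 0,"tz": 0.001,"ax": 0,"ay": 0,"az": 0,"claw": 1},{"tx": 0,"ty": 0,"tz": 0,"ax": 0,"ay": 0,"az": 0,"claw": 1},{"tx": 0,"ty": 0,"tz": 0,"ax": 0,"ay": 0,"az": 0,"claw": 1},{"tx": 0,"ty": 0,"tz": 0,"ax": 0,"ay": 0,"az": 0,"claw": 1},{"tx": 0,"ty": 0,"tz": 0,"ax": 0,"ay": 0,"az": 0,"claw": 1},{"tx": 0,"ty": 0,"tz": 0,"ax": 0,"ay": 0,"az": 0,"claw": 1},{"tx": 0,"ty": 0,"tz": 0,"ax": 0,"ay": 0,"az": 0,"claw": 1},{"tx": 0,"ty": 0,"tz": 0,"ax": 0,"ay": 0,"az": 0,"claw": 1}])

```text
clock: 26.63
tcp_pos: [0.4424, -0.0443, 0.2328]
orientation: [-0.321, 3.125, -0.003]
contact_force: [-4.9, -0.1, 20.2]
grip_width: 0.0
gripper_force: 9.9
```

```bash
python3 -c "
from h import *
bar(('side',))"
```

```text
26.6333 [-0.0328  0.0447  0.2328] [-4.85819172 -0.11349397 20.18070306]
side [(array([-0.0347, -0.0022,  0.0554]), 0.56)]
```

>>> arm_command(plan=[{"tx": 0,"ty": 0,"tz": -0.01,"ax": 0,"ay": 0,"az": 0,"claw": 1},{"tx": 0,"ty": 0,"tz": -0.02,"ax": 0,"ay": 0,"az": 0,"claw": 1},{"tx": 0,"ty": 0,"tz": -0.03,"ax": 0,"ay": 0,"az": 0,"claw": 1},{"tx": 0,"ty": 0,"tz": -0.04,"ax": 0,"ay": 0,"az": 0,"claw": 1},{"tx": 0,"ty": 0.02,"tz": -0.03,"ax": 0,"ay": 0,"az": 0,"claw": 1},{"tx": 0,"ty": 0.03,"tz": -0.02,"ax": 0,"ay": 0,"az": 0,"claw": 1},{"tx": 0,"ty": 0.03,"tz": 0,"ax": 0,"ay": 0,"az": 0,"claw": 1},{"tx": 0,"ty": 0.03,"tz": 0,"ax": 0,"ay": 0,"az": 0,"claw": 1},{"tx": 0,"ty": 0,"tz": 0,"ax": 0,"ay": 0,"az": 0,"claw": 1},{"tx": 0,"ty": 0,"tz": 0,"ax": 0,"ay": 0,"az": 0,"claw": 1}])

```text
clock: 27.57
tcp_pos: [0.4194, 0.0645, 0.382]
orientation: [-0.327, 3.124, -0.001]
contact_force: [-1.0, -0.4, -0.2]
grip_width: 0.0004
gripper_force: 0.0
```

```bash
python3 -c "
from h import *
bar()
o,_=shot('wrist','wend.png'); shot('top'); shot('side','send.png')
for cam in('wrist','top','side'):
  print(cam,[(t,find(r.tip_of,t,cam,o if cam=='wrist' else None)) for t in('unit_1_mid','tape','spanner','screwdriver')])"
```

```text
27.5667 [-0.0334  0.1559  0.382 ] [-0.99162769 -0.36633442 -0.23801773]
wrist [(array([-0.0355,  0.0013,  0.0547]), 0.82)]
side [(array([-0.0375, -0.0032,  0.0531]), 0.71), (array([ 6.020e-02,  3.788e-01, -3.000e-04]), 0.37)]
top [(array([-0.036 ,  0.002 ,  0.0523]), 0.79), (array([ 0.0012, -0.0014,  0.0452]), 0.68), (array([ 0.1606,  0.0329, -0.0018]), 0.29)]
wrist [('unit_1_mid', [([0.4626, 0.0069, 0.044], 0.81)]), ('tape', [([0.4569, 0.1183, 0.0007], 0.72)]), ('spanner', [([0.6361, -0.0181, -0.0012], 0.64)]), ('screwdriver', [([0.3963, -0.1213, 0.0014], 0.98)])]
top [('unit_1_mid', [([0.6088, 0.1991, 0.0427], 0.9), ([0.5527, -0.3261, 0.0364], 0.8), ([0.5973, 0.3406, 0.0387], 0.72), ([0.4634, 0.0068, 0.045], 0.58)]), ('tape', [([0.4821, -0.0793, -0.0018], 0.44), ([0.4599, 0.1196, -0.0034], 0.4), ([0.6363, -0.0173, 0.0025], 0.3)]), ('spanner', [([0.6358, -0.0177, 0.0009], 0.93)]), ('screwdriver', [([0.468, 0.3006, -0.0017], 0.74), ([0.3949, -0.1131, -0.0012], 0.68)])]
side [('unit_1_mid', [([0.5514, -0.3274, 0.0377], 0.83), ([0.6118, 0.2017, 0.0377], 0.79), ([0.6001, 0.3406, 0.0408], 0.67), ([0.4659, 0.0109, 0.0445], 0.6)]), ('tape', []), ('spanner', [([0.6391, -0.0122, -0.0021], 0.8)]), ('screwdriver', [([0.3921, -0.1175, -0.0006], 0.86)])]
```

```bash
python3 -c "
from bench import r
print(r.hand_in())"
```

```text
the job is handed in; nothing more can be done
None
```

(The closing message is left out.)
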